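Put the stray vial in the rack's empty well

ROBOT

A 6-joint arm with a two-finger parallel gripper is mounted at the origin on a cart in front of the work surface, level with it; the furniture and walls round the work are solid. World frame = base frame: x ahead of the robot, y to its left, z up, the work surface at z = 0. Lengths are in m, angles in rad, forces in N, time in s.
With the tool pointing down it reaches from about 0.25 to 0.775 m from the base axis. Payload 4 kg.
Tool frame: the origin (TCP) lies at the very end of the fingers, on their centre line; the grasp point (between the pads) lies 19 mm behind it; z points along the fingers, y is the line along which they close (so a half turn about z gives the same grasp; the last joint's range is limited). The gripper opens to 94 mm and grips with 3 to 60 N. Pads are 16 mm wide; open, the fingers measure 119 mm over their backs; the gripper's body (75 mm by 177 mm) begins 78 mm behind the grasp point.
Start: joints at [1.055, 0.087, 1.371, -0, 1.684, -0.103], TCP at [0.221, 0.504, 0.206] pointing down, gripper open.
Joint ranges: [-3.1, 3.1], [-0.76, 2.03], [0.27, 2.55], [-1.08, 4.22], [0.17, 2.65], [-2.57, 2.57]. Speed limits (rad/s): [2.79, 2.79, 3.14, 3.14, 3.14, 3.14].

INTERFACE

Orientations are given as [roll, pitch, yaw] about the fixed x, y, z axes, in that order (R = Rz(yaw) Ry(pitch) Rx(roll)).
In Python, from bench import robot gives the robot as it stands. The module is installed in compiled form; this text tells all that it offers.
- The arm moves only by the tool move_arm, never from a script. Its argument "deltas" is one flat list of numbers, 7 for each row, row after row: the turn, a rotation vector about the tool's x, y, z in rad, then the shift along the tool's x, y, z in cm, then the closure, from -1 (fully open) to 1 (shut). A call has 1 to 8 rows; each row is the pose to reach, as a shift and turn from the pose commanded when the call began, along the tool's axes at that moment; what a row does not reach only later rows make up. A row lasts 1/10 s, in which the tool goes at most 50 mm and 8.59 degrees, less where a joint would pass 70% of its speed; a pose out of reach is approached as far as the arm can. A call with a gripper value outside its range is refused whole. The fingers move at their own pace and stop on an object; the grip force is fixed at half the most. Time passes only in rows, so rows that repeat a pose let the fingers close. It gives the time, the measured TCP pose, the force, the opening and the grip force at its end, in the units of the state.
- robot.get_obs(): the state, without advancing time (a new reading comes with each control period).
- robot.snapshot(name): name is "side" or "top"; returns a dict with "image" (420x560x3 uint8, red, green, blue), "depth" (420x560 float32, m along the optical axis (not along the pixel's ray), 0 where there is no reading), "fov_y" (degrees; the focal length in pixels is half the picture's height over the tangent of half this angle, whatever the lens; pixels are square), "cx", "cy" (the principal point, pixels), "origin" and "orientation" of the camera in the world. Camera axes: x right, y up, looking along -z (the intrinsics and any distortion apply to the point x, -y, -z); pixel columns grow to the right and rows downward; lengths in m; the calibration is good to about 2 mm. A picture is of the moment at which its call begins.
- robot.close_job(): hands the job in; it is judged then, once.
The state is a dict: "time": time; "joint_positions": joint angles; "qvel": joint speeds; "joint_torque": joint torques, N m; "tool_pos": TCP position; "ee_rot": TCP orientation; "wrist_force": force on the tool from outside, world axes, zero at the start; "wrist_torque": the same for the moment, N m; "width": finger opening in m; "finger_force": force on a finger pad.
Only numpy, scipy, OpenCV 4.12 (cv2) and the standard library are available. Lean on these libraries where they do the work, as an engineer would, in place of code of your own. Each camera call takes 0.05 s, during which the arm holds its last target. There are 200 camera calls.

TASK

Two of the three sample vials stand in the low three-well rack and one has been left out on the table. Stand the one left out upright in the rack's empty well, on the bottom, and let go; leave the other two vials in their wells.

Things in the scene. Friction and masses are not known exactly. Their poses are not given: they have to be found in the camera images.
- rack: low grey plastic rack, fixed, 76 x 212 x 18 mm (x, y, z); three round wells in a row along its y axis, centres at x = 0, y = -66, 0, +66 mm, 44 mm in diameter and right through, so vials stand on the table top in them. Two hold a vial, a few mm off centre at most; one is empty. Origin: centre of the underside; z up. Fingers closing along its x axis clear the neighbouring vials
- vial_1_mid (a point): sample vial standing upright, clear body 20 mm in diameter, screw cap 23 mm in diameter from 56 mm up to the top at 72 mm; all three vials are alike. It may stand in the rack or be the one on the open table. This point is on its axis, half-way up (36 mm above its foot); z is its axis
- vial_2_mid (a point): sample vial standing upright, clear body 20 mm in diameter, screw cap 23 mm in diameter from 56 mm up to the top at 72 mm; all three vials are alike. It may stand in the rack or be the one on the open table. This point is on its axis, half-way up (36 mm above its foot); z is its axis
- vial_3_mid (a point): sample vial standing upright, clear body 20 mm in diameter, screw cap 23 mm in diameter from 56 mm up to the top at 72 mm; all three vials are alike. It may stand in the rack or be the one on the open table. This point is on its axis, half-way up (36 mm above its foot); z is its axis
Mind the look-alikes: they are no part of the job. Leave any yellow look-alike of the part that bears vial_2_mid alone.

How it is judged:
By the outcome, as a careful person would: the job done as asked, in the order asked, and still so for the second after the job is handed in, with the robot touching nothing.
It also fails if it takes over 35 s, if anything falls off the work surface, if the arm or the gripper's body presses on something with over 40 N, if the wrist force passes 120 N, or if a joint passes its speed limit or range.

## Working session

There is one attempt and no reset: what is moved stays moved. The work goes in short steps, Python scripts to look and compute and a tool call to move; the robot and the scene stay as the last step left them, time stands still between calls to the robot, and variables do not carry over. Pictures are saved under pics/ and viewed, at most 10 in all, crops included, and the job is handed in when it is done.

Besides the shell and the picture viewer there is one more tool, called after ">>>" as name(argument=value, ...) on one line, values as JSON. move_arm: Moves the arm, as the interface text tells. Its arguments: {"type":"object","properties":{"deltas":{"type":"array","items":{"type":"number"}}},"required":["deltas"]}

```bash
mkdir -p pics; cat > h.py <<'E'
import numpy as np,cv2
from bench import robot
from scipy.spatial.transform import Rotation as R
def snap(n):
    s=robot.snapshot(n); return s
def world(s,u,v,z=None):
    f=210/np.tan(np.radians(s['fov_y'])/2)
    o=np.array(s['origin']);q=np.array(s['orientation'])
    M=q if q.shape==(3,3) else R.from_euler('xyz',q).as_matrix()
    d=M@np.array([(u-s['cx'])/f,-(v-s['cy'])/f,-1.])
    t=s['depth'][int(v),int(u)] if z is None else (z-o[2])/d[2]
    return o+t*d
E
python3 - <<'E'
from h import *
for n in('top','side'):
    s=snap(n);print({k:v for k,v in s.items() if k not in('image','depth')})
    cv2.imwrite(f'pics/{n}0.png',s['image'][...,::-1]); np.savez(f'{n}0.npz',**s)
print(robot.get_obs())
E
```

```text
{'fov_y': 53.56487917194829, 'cx': 288.65781446521595, 'cy': 213.8975658168262, 'origin': array([0.43863354, 0.12932226, 0.90010439]), 'orientation': array([ 0.07126269,  0.00871547, -1.58123167])}
{'fov_y': 52.234257673115145, 'cx': 283.19401836827825, 'cy': 214.06622901129722, 'origin': array([ 0.11413731, -0.51577853,  0.47289717]), 'orientation': array([ 1.05427778, -0.02261493, -0.51908971])}
{'time': 0.1, 'joint_positions': array([ 1.05488915e+00,  8.78811981e-02,  1.37208887e+00,  1.31876262e-05,
        1.68360694e+00, -1.03103179e-01]), 'qvel': array([ 0.00021122, -0.00265267, -0.00348688,  0.00038899, -0.0005846 ,
        0.00145013]), 'joint_torque': array([ 2.47980461e-03, -3.41251838e+01, -3.03302443e+01,  7.18904659e-02,
        3.03799531e-02, -1.05137203e-04]), 'tool_pos': array([0.22040546, 0.5033674 , 0.2044284 ]), 'ee_rot': array([-3.13962018e+00, -2.17268534e-04,  2.72878991e+00]), 'wrist_force': array([ 0.02748962,  0.08148266, -0.13015657]), 'wrist_torque': array([ 0.00463632,  0.02048676, -0.03453477]), 'finger_force': 0.0, 'width': 0.0939750184834762}
```

View pics/top0.png

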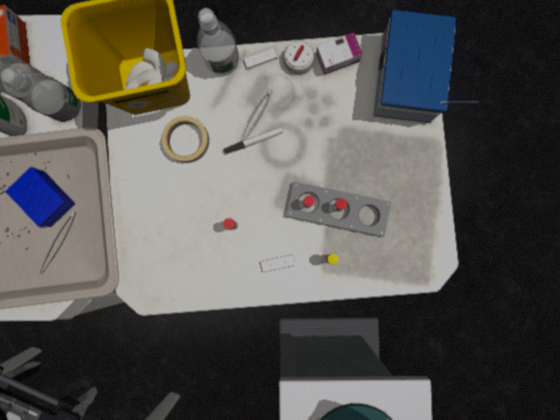

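View pics/side0.png

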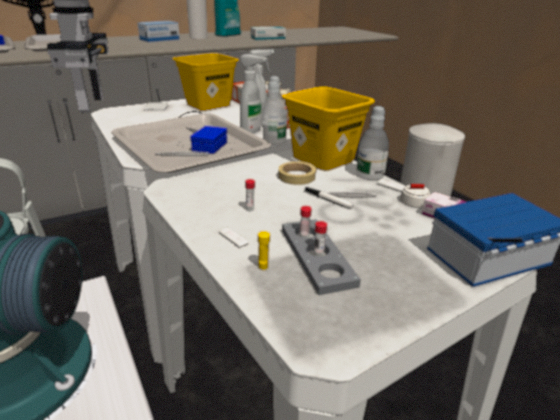

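The top view shows the loose red vial at about (230,224) px. The rack is centred near (337,209) with its empty well at (368,215), and the yellow look-alike is at (333,259). The side view agrees, and the loose vial at (250,195) is upright.

```bash
python3 - <<'E'
from h import *
def blobs(s,m,lo=20):
    n,l,st,c=cv2.connectedComponentsWithStats(m.astype(np.uint8))
    return [(c[i],st[i]) for i in range(1,n) if st[i][4]>lo]
S={n:dict(np.load(f'{n}0.npz')) for n in('top','side')}
for n,s in S.items():
    h=cv2.cvtColor(s['image'],cv2.COLOR_RGB2HSV)
    m=((h[...,0]<6)|(h[...,0]>172))&(h[...,1]>150)&(h[...,2]>90)
    for c,st in blobs(s,m): print(n,c.round(1),st, world(s,*c,z=.064).round(4), world(s,*c).round(4))
s=S['top']; im=s['image']; h=cv2.cvtColor(im,cv2.COLOR_RGB2HSV)
# rack: grey dark
g=h[...,2].astype(int); m=np.zeros(g.shape,bool); m[175:245,275:400]=(g[175:245,275:400]<125)
c=max(cv2.findContours(m.astype(np.uint8),0,2)[0],key=cv2.contourArea)
r=cv2.minAreaRect(c);print(r); print([world(s,*p,z=.018).round(4) for p in cv2.boxPoints(r)], world(s,*r[0],z=.018))
cr=im[170:280,200:400]; cv2.imwrite('pics/crop.png',cv2.resize(cr[...,::-1],None,fx=4,fy=4,interpolation=2))
E
```

```text
top [298.8  51.9] [295  46   8  13  32] [0.8347 0.1115 0.064 ] [0.8427 0.1111 0.0471]
top [308.5 200.7] [304 196  10  10  78] [0.5247 0.0957 0.064 ] [0.524  0.096  0.0713]
top [340.7 203.4] [336 199  11  10  87] [0.5184 0.0308 0.064 ] [0.5177 0.0317 0.0713]
top [228.7 223.6] [224 219  10  10  71] [0.4802 0.257  0.064 ] [0.4798 0.2558 0.072 ]
side [249.6 183.5] [246 180   8   8  59] [0.4813 0.2576 0.064 ] [0.4747 0.2437 0.0714]
side [416.8 185.5] [411 184  13   4  50] [0.8075 0.0794 0.064 ] [0.8395 0.1069 0.0452]
side [305.6 211.2] [301 207  10  10  80] [0.524  0.0943 0.064 ] [0.5177 0.085  0.0702]
side [320.5 227. ] [316 222  10  11 103] [0.5166 0.0314 0.064 ] [0.5088 0.0208 0.0719]
((336.2718811035156, 209.42137145996094), (103.2530517578125, 37.548309326171875), 12.17145824432373)
[array([0.4955, 0.1509, 0.018 ]), array([0.5739, 0.1332, 0.018 ]), array([ 0.5247, -0.0808,  0.018 ]), array([ 0.447 , -0.0619,  0.018 ])] [0.51009802 0.03506671 0.018     ]
```

View pics/crop.png

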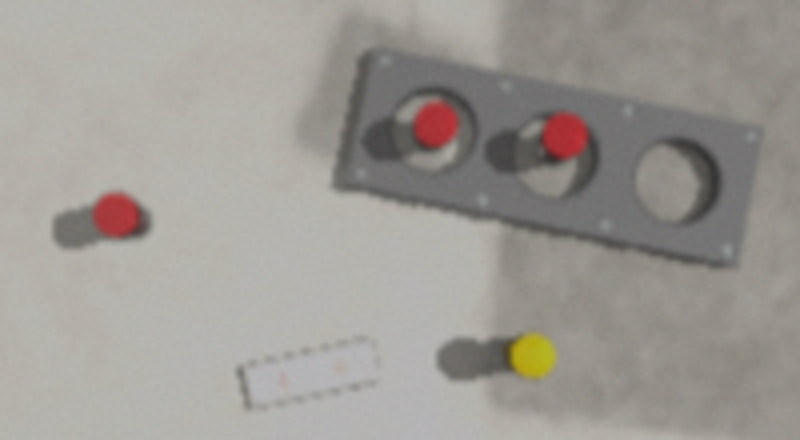

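```bash
cat >> h.py <<'E'
def shift(target,yaw,o=None):
    o=o or robot.get_obs(); M=R.from_euler('xyz',o['ee_rot'])
    T=R.from_euler('xyz',[np.pi,0,yaw])
    return (M.inv()*T).as_rotvec().round(3), (M.inv().apply(np.array(target)-o['tool_pos'])*100).round(2)
E
python3 - <<'E'
from h import *
s=dict(np.load('top0.npz'))
P=lambda x,y:(200+x/4,170+y/4)
w=lambda x,y:world(s,*P(x,y),z=.018)[:2]
sc=[w(386,61),w(361,174),w(752,135),w(728,250)]
c=np.mean(sc,0); d=(sc[0]+sc[1]-sc[2]-sc[3]);d/=np.hypot(*d)
print('centre',c,'yaw',np.arctan2(-d[0],d[1]),'empty by screws',c-.066*d,'by hole',w(677.5,180.5),'hole1',w(434,130),'pred',c+.066*d)
print(shift([.480,.2565,.15],1.346))
E
```

```text
centre [0.5115867  0.02908202] yaw -0.21420516529578706 empty by screws [ 0.49755702 -0.03540959] by hole [ 0.49717617 -0.03486878] hole1 [0.52553875 0.09385678] pred [0.52561637 0.09357363]
(array([-2.000e-03,  1.000e-03,  1.383e+00]), array([-33.68, -12.19,   5.46]))
```

>>> move_arm(deltas=[0,0,0.14,-4,-1.5,0.5,-1,0,0,0.28,-8,-3,1,-1,0,0,0.42,-12,-4.5,1.5,-1,0,0,0.56,-16,-6,2,-1,0,0,0.7,-20.5,-7.5,2.6,-1,0,0,0.84,-25,-9,3.2,-1,0,0,0.98,-29,-10.5,4,-1,0,0,1.12,-33.7,-12.2,5,-1])

```text
time: 0.9
tool_pos: [0.4805, 0.2564, 0.1553]
ee_rot: [-3.142, -0.001, 1.604]
wrist_force: [0.0, 0.7, -0.7]
width: 0.0939
finger_force: 0.0
```

```bash
python3 - <<'E'
from h import *
s=snap('side');cv2.imwrite('pics/s1.png',s['image'][...,::-1])
o=robot.get_obs();print(o['tool_pos'],o['ee_rot'],o['time'],shift([.480,.2565,.10],1.357))
E
```

```text
[0.48499452 0.24985827 0.15269532] [3.14061817 0.00659163 1.59220937] 0.95 (array([0.002, 0.006, 0.235]), array([ 0.71, -0.49,  5.26]))
```

>>> move_arm(deltas=[0,0,0.13,0,0,1.5,-1,0,0,0.25,0,0,3,-1,0,0,0.25,0,0,4,-1,0,0,0.25,0,0,4,-1,0,0,0.25,0,0,4,-1])

```text
time: 1.45
tool_pos: [0.4795, 0.2578, 0.1157]
ee_rot: [-3.141, 0.0, 1.361]
wrist_force: [0.0, -0.1, 0.4]
width: 0.094
finger_force: 0.0
```

```bash
python3 - <<'E'
from h import *
s=snap('side');cv2.imwrite('pics/s1.png',s['image'][...,::-1][100:300,150:400].repeat(3,0).repeat(3,1))
o=robot.get_obs();print(o['tool_pos'],o['ee_rot'],o['time'],shift([.480,.2565,.024],1.357))
E
```

```text
[0.47986222 0.25794647 0.11634714] [ 3.14075807e+00 -6.23704459e-04  1.36077382e+00] 1.5 (array([ 0.001, -0.001,  0.004]), array([-0.14,  0.04,  9.23]))
```

View pics/s1.png

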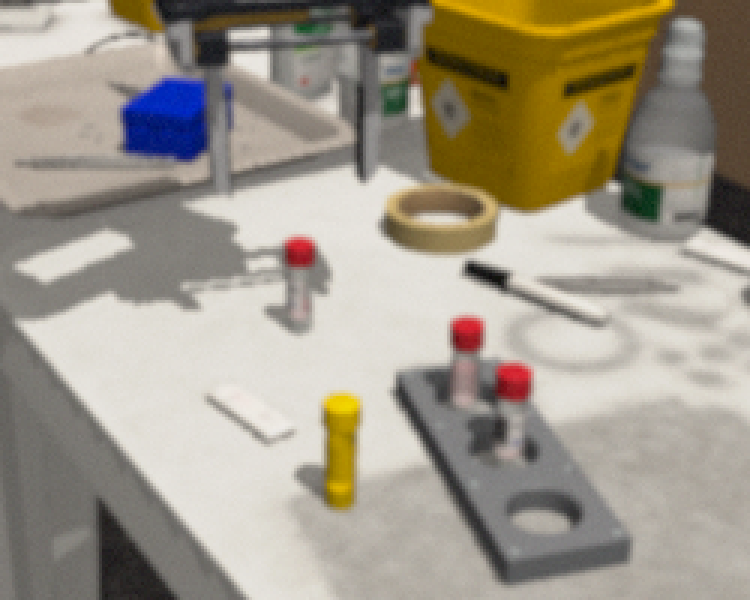

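The open fingers are at crop (220,190) and (368,175). They straddle the loose vial, whose cap is at (300,250), so I can go down.

>>> move_arm(deltas=[0,0,0,-0.1,0,2.5,-1,0,0,0,-0.1,0,5.5,-1,0,0,0,-0.1,0,8,-1,0,0,0,-0.1,0,9.2,-1,0,0,0,-0.1,0,9.2,-1,0,0,0,-0.1,0,9.2,-1])

```text
time: 2.1
tool_pos: [0.4804, 0.2571, 0.025]
ee_rot: [3.14, -0.001, 1.359]
wrist_force: [0.7, 0.7, -0.1]
width: 0.0941
finger_force: 0.0
```

>>> move_arm(deltas=[0,0,0,0,0,0,0.3,0,0,0,0,0,0,0.6,0,0,0,0,0,0,0.8,0,0,0,0,0,0,0.9,0,0,0,0,0,0,1,0,0,0,0,0,0,1,0,0,0,0,0,0,1,0,0,0,0,0,0,1])

```text
time: 2.9
tool_pos: [0.4795, 0.2565, 0.0236]
ee_rot: [-3.142, -0.0, 1.359]
wrist_force: [-0.0, 0.5, -0.8]
width: 0.0336
finger_force: 0.0
```

>>> move_arm(deltas=[0,0,0,0,0,0,1,0,0,0,0,0,0,1,0,0,0,0,0,0,1,0,0,0,0,0,0,1,0,0,0,0,0,0,1])

```text
time: 3.4
tool_pos: [0.4795, 0.2565, 0.0237]
ee_rot: [3.142, -0.0, 1.359]
wrist_force: [-0.6, -0.1, -0.4]
width: 0.0215
finger_force: 30.0
```

>>> move_arm(deltas=[0,0,0,0,0,-1,1,0,0,0,0,0,-3,1,0,0,0,0,0,-6,1,0,0,0,0,0,-9,1,0,0,0,0,0,-11,1,0,0,0,0,0,-11.5,1,0,0,0,0,0,-11.5,1])

```text
time: 4.1
tool_pos: [0.48, 0.2568, 0.1399]
ee_rot: [3.14, -0.001, 1.359]
wrist_force: [0.8, -0.2, -0.7]
width: 0.0217
finger_force: 30.0
```

```bash
python3 - <<'E'
from h import *
s=snap('side');cv2.imwrite('pics/s2.png',s['image'][...,::-1][50:250,150:400].repeat(3,0).repeat(3,1))
o=robot.get_obs();print(o['tool_pos'],o['ee_rot'],o['width'],o['time'],shift([.4973,-.0350,.139],1.357))
E
```

```text
[0.47927285 0.25646743 0.13838229] [-3.14132787e+00  1.28879735e-04  1.35882156e+00] 0.021641206441368296 4.15 (array([-0.   ,  0.   ,  0.002]), array([-28.12,   7.89,  -0.06]))
```

View pics/s2.png

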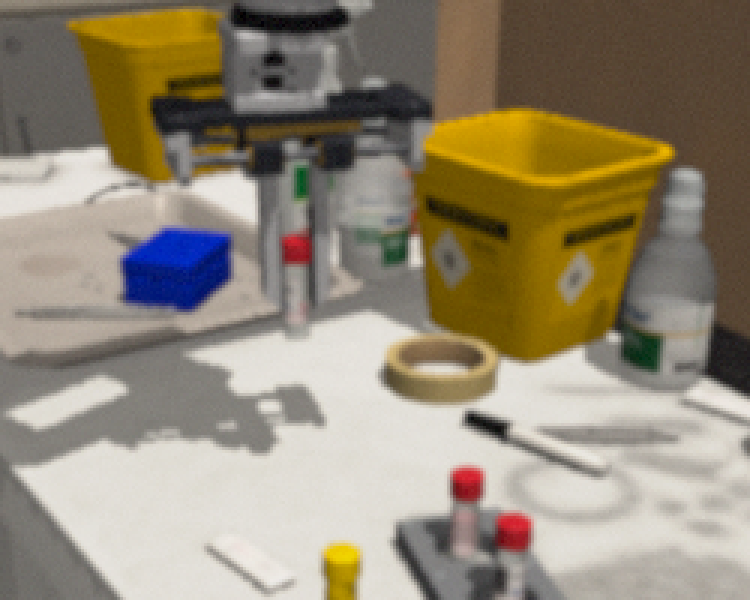

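The vial is held upright at crop (297,285), with its foot clear of the table. Next I carry it over to the empty well.

>>> move_arm(deltas=[0,0,0,-2.5,0.7,0,1,0,0,0,-6.5,1.8,0,1,0,0,0,-11,3.1,0,1,0,0,0,-15.5,4.3,0,1,0,0,0,-20,5.6,0,1,0,0,0,-24,6.7,0,1,0,0,0,-27,7.6,0,1,0,0,0,-28.1,7.9,0,1])

```text
time: 4.95
tool_pos: [0.4965, -0.0373, 0.1366]
ee_rot: [-3.138, 0.001, 1.355]
wrist_force: [-0.2, 1.0, -0.3]
width: 0.0217
finger_force: 30.0
```

>>> move_arm(deltas=[0,0,0,0,0,1.5,1,0,0,0,0,0,3.5,1,0,0,0,0,0,5.5,1,0,0,0,0,0,6.5,1,0,0,0,0,0,6.5,1,0,0,0,0,0,6.5,1])

```text
time: 5.55
tool_pos: [0.4977, -0.0343, 0.0737]
ee_rot: [-3.141, -0.0, 1.359]
wrist_force: [0.1, 0.3, 0.6]
width: 0.0215
finger_force: 30.0
```

```bash
python3 - <<'E'
from h import *
s=snap('side');cv2.imwrite('pics/s3.png',s['image'][...,::-1][130:310,220:440].repeat(3,0).repeat(3,1))
o=robot.get_obs();print(o['tool_pos'],o['ee_rot'],o['width'],o['time'],shift([.4973,-.0350,.025],1.357))
E
```

```text
[ 0.49819189 -0.03450756  0.07440102] [ 3.14038983e+00 -2.77604334e-04  1.35928502e+00] 0.021333630371665115 5.6 (array([ 0.001, -0.   ,  0.002]), array([-0.07, -0.08,  4.94]))
```

View pics/s3.png

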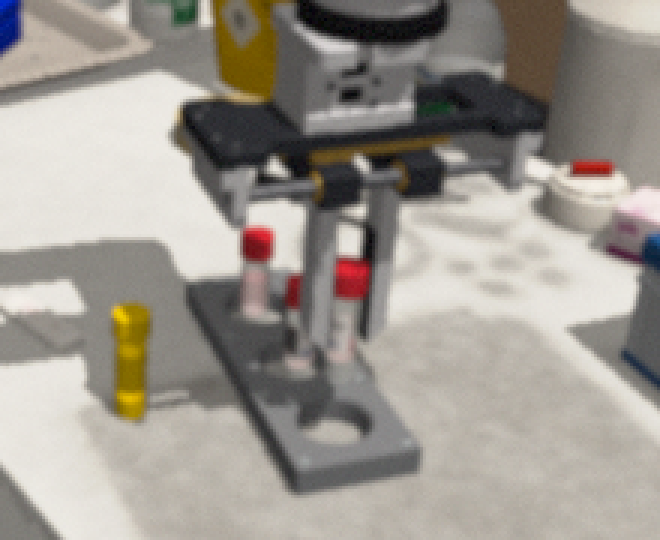

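The held vial's foot is at crop (342,365), above the well at (335,422). That fits a 50 mm descent. Lowering gently.

>>> move_arm(deltas=[0,0,0,0,0,1.5,1,0,0,0,0,0,3,1,0,0,0,0,0,4,1,0,0,0,0,0,4.7,1,0,0,0,0,0,5,1,0,0,0,0,0,5,1,0,0,0,0,0,5,1])

```text
time: 6.3
tool_pos: [0.4981, -0.0349, 0.0243]
ee_rot: [3.14, -0.0, 1.359]
wrist_force: [-0.6, -0.7, -0.1]
width: 0.0213
finger_force: 30.0
```

>>> move_arm(deltas=[0,0,0,0,0,0.05,1,0,0,0,0,0,0.05,1,0,0,0,0,0,0.05,0.5,0,0,0,0,0,0.05,0.3,0,0,0,0,0,0.05,0,0,0,0,0,0,0.05,-0.3,0,0,0,0,0,0.05,-0.3,0,0,0,0,0,0.05,-0.3])

```text
time: 7.1
tool_pos: [0.4976, -0.0348, 0.0231]
ee_rot: [-3.142, -0.0, 1.359]
wrist_force: [0.3, 0.3, 0.4]
width: 0.0594
finger_force: 0.0
```

>>> move_arm(deltas=[0,0,0,0,0,0,-0.3,0,0,0,0,0,0,-0.3,0,0,0,0,0,-1,-0.3,0,0,0,0,0,-3,-0.3,0,0,0,0,0,-6,-0.3,0,0,0,0,0,-10,-0.3,0,0,0,0,0,-14,-0.3,0,0,0,0,0,-15,-0.3])

```text
time: 7.9
tool_pos: [0.5004, -0.0352, 0.1797]
ee_rot: [3.131, -0.0, 1.359]
wrist_force: [0.6, -0.6, -0.2]
width: 0.0611
finger_force: 0.0
```

```bash
python3 - <<'E'
from h import *
s=snap('side');cv2.imwrite('pics/s4.png',s['image'][...,::-1][130:310,220:440].repeat(3,0).repeat(3,1))
o=robot.get_obs();print(o['tool_pos'],o['width'],o['wrist_force'],o['time'])
E
```

```text
[ 0.50017538 -0.03521132  0.17900751] 0.061095314243677104 [ 0.34749439 -0.48202429  1.15743527] 7.95
```

View pics/s4.png

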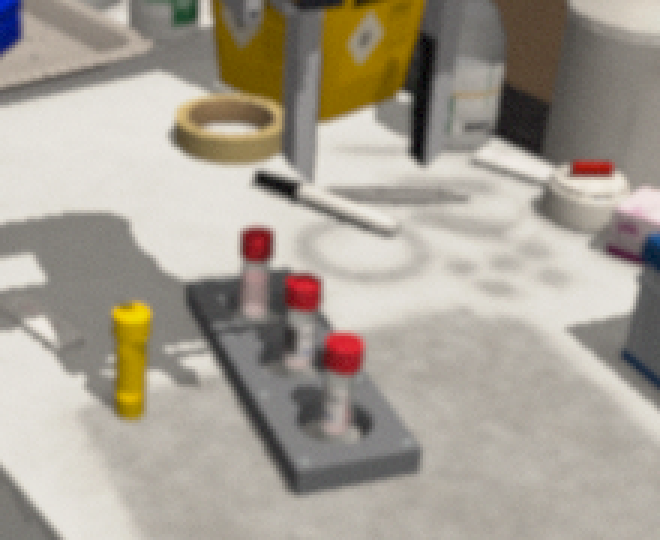

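The placed vial, cap at crop (344,355), stands upright in the well. The other two vials and the yellow look-alike haven't moved, and the gripper is clear.

```bash
python3 -c "
from bench import robot
print(robot.close_job())"
```

```text
the job is handed in; nothing more can be done
None
```

The vial left on the table now stands upright in the rack's empty well and is released, the other two vials and the yellow look-alike were left in place, and the job was handed in at about 8 s on the robot's clock.

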